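# Size an unmarked locating pin on the step ring gauge

### The job

The locating pin in the red-edged socket has lost its size mark: size it on the ring gauge by trying it, upright, in every ring in turn from the widest down, passing the shank right through each ring that takes it, until a ring stops it. Press only gently, as a worker who feels for the fit would, and be sure that the pin is centred on the ring that stops it. Then put it back into the last ring that took it and leave it standing there fully home on its shoulder, with the other pins and the things on the bench left where they are.

Things in the scene. Friction and masses are not known exactly. Their poses are not given: they have to be found in the camera images.
- gauge: fixed step ring gauge: blue bar 200 mm (y) x 60 (x) x 52 high on two end feet; four steel rings in a row along y, 44 mm apart, tops 55 mm above the bench. Bores 15 mm deep, open below, from the +y end 22, 19, 16, 13 mm (one to four white dots). A ring passes a shank 1 mm thinner than its bore and stops one 2 mm thicker. Origin: under its centre, on the bench
- ring1 (a point): centre of the top face of the widest ring, bore 22 mm (one dot, +y end of the gauge); z up
- ring2 (a point): centre of the top face of the second ring, bore 19 mm (two dots); z up
- ring3 (a point): centre of the top face of the third ring, bore 16 mm (three dots); z up
- ring4 (a point): centre of the top face of the narrowest ring, bore 13 mm (four dots); z up
- stand: white plastic socket block, fixed: 160 mm (x) by 56 mm (y) by 53 mm high, with three sockets in a row along x, 50 mm apart, bores 24 mm wide and 47 mm deep; the socket at the -x end (nearest the robot) has a red rim 46 mm across, the others grey ones. Origin: under its centre on the bench; yaw varies
- socket_red (a point): centre of the red socket's rim, 53 mm above the bench; the pin to be sized stands here at the start
- socket_grey1 (a point): centre of the middle socket's rim (grey)
- socket_grey2 (a point): centre of the far socket's rim (grey)
- pin_a: one of three look-alike steel pins, 160 g, 84 mm tall; from the foot up: shank 36 mm long with a 2 mm bevel at the foot, shoulder 32 mm across (36 to 42 mm), black grip 18 mm across (42 to 84 mm). Shanks are 15, 18 and 21 mm thick, which is which is not told. Origin: centre of the foot, z up the pin. At the start the pins hang by their shoulders in the stand's sockets, in any order
- pin_b: one of three look-alike steel pins, 160 g, 84 mm tall; from the foot up: shank 36 mm long with a 2 mm bevel at the foot, shoulder 32 mm across (36 to 42 mm), black grip 18 mm across (42 to 84 mm). Shanks are 15, 18 and 21 mm thick, which is which is not told. Origin: centre of the foot, z up the pin. At the start the pins hang by their shoulders in the stand's sockets, in any order
- pin_c: one of three look-alike steel pins, 160 g, 84 mm tall; from the foot up: shank 36 mm long with a 2 mm bevel at the foot, shoulder 32 mm across (36 to 42 mm), black grip 18 mm across (42 to 84 mm). Shanks are 15, 18 and 21 mm thick, which is which is not told. Origin: centre of the foot, z up the pin. At the start the pins hang by their shoulders in the stand's sockets, in any order
- oil_bottle: bystander: small brown bottle with black cap, 30 mm across, 62 mm tall
- red_marker: bystander: marker pen with red cap, 140 mm long, lying
- slip_box: bystander: flat box, green and white, 36 x 36 x 16 mm
- lens_cleaner: bystander: white dropper bottle with blue tip, 34 mm across, 113 mm tall
- adapter_ring: bystander: black and silver ring, 42 mm across, 21 mm high
- memory_stick: bystander: small black and red stick, 18 x 51 x 9 mm, lying
Mind the look-alikes: they are no part of the job. What is shaped like the pin_b but green or turquoise is not meant.

How it is judged (in metres and radians):
On the way, in this order (a step that is already met when the one before it is completed fails the run):
1. the pin's shank passes right through the widest ring (((horizontal distance between pin_b and ring1 below 0.006 m and z of pin_b in the frame of ring1 below -0.016 m) or (horizontal distance between pin_a and ring1 below 0.006 m and z of pin_a in the frame of ring1 below -0.016 m) or (horizontal distance between pin_c and ring1 below 0.006 m and z of pin_c in the frame of ring1 below -0.016 m))), for 0.1 s.
2. the second ring passes the shank, or, for the thickest pin, stops it: the foot rests on that ring, upright and centred within 3 mm, with at least 1.5 N (((horizontal distance between pin_b and ring2 below 0.003 m and z of pin_b in the frame of ring2 between -0.004 and 0.004 m and contact force between pin_b and gauge above 1.5 N and angle between pin_b's own z axis and vertical below 0.12 rad) or (horizontal distance between pin_a and ring2 below 0.006 m and z of pin_a in the frame of ring2 below -0.016 m) or (horizontal distance between pin_c and ring2 below 0.006 m and z of pin_c in the frame of ring2 below -0.016 m))), for 0.1 s.
3. if the second ring stopped it, the pin is entered in the widest ring again; else the third ring passes the shank or stops it in the same way (((horizontal distance between pin_b and ring1 below 0.003 m and z of pin_b in the frame of ring1 below -0.006 m) or (horizontal distance between pin_a and ring3 below 0.003 m and z of pin_a in the frame of ring3 between -0.004 and 0.004 m and contact force between pin_a and gauge above 1.5 N and angle between pin_a's own z axis and vertical below 0.12 rad) or (horizontal distance between pin_c and ring3 below 0.006 m and z of pin_c in the frame of ring3 below -0.016 m))), for 0.05 s.
4. the pin stopped by the second or third ring is home in the ring before it; the thinnest pin is stopped by the narrowest ring in the same way (((horizontal distance between pin_b and ring1 below 0.002 m and z of pin_b in the frame of ring1 below -0.034 m and angle between pin_b's own z axis and vertical below 0.06 rad) or (horizontal distance between pin_a and ring2 below 0.002 m and z of pin_a in the frame of ring2 below -0.034 m and angle between pin_a's own z axis and vertical below 0.06 rad) or (horizontal distance between pin_c and ring4 below 0.003 m and z of pin_c in the frame of ring4 between -0.004 and 0.004 m and contact force between pin_c and gauge above 1.5 N and angle between pin_c's own z axis and vertical below 0.12 rad))), for 0.1 s.
At the end, for the whole second after the job is handed in: The pin from the red socket stands released and at rest in the narrowest ring that takes it (1 mm wider than its shank), upright within 0.06 rad, centred within 2 mm, shoulder within 2 mm of the ring; the red socket is empty, the other two pins within 10 mm of their start ((((horizontal distance between pin_b and ring1 below 0.002 m and z of pin_b in the frame of ring1 below -0.034 m and angle between pin_b's own z axis and vertical below 0.06 rad) and linear speed of pin_b below 0.02 m/s and contact force between pin_b and the fingers below 0.1 N and horizontal distance between each of pin_a, pin_c and socket_red above 0.03 m and distance of each of pin_a, pin_c from where it was at the start of the episode below 0.01 m) or ((horizontal distance between pin_a and ring2 below 0.002 m and z of pin_a in the frame of ring2 below -0.034 m and angle between pin_a's own z axis and vertical below 0.06 rad) and linear speed of pin_a below 0.02 m/s and contact force between pin_a and the fingers below 0.1 N and horizontal distance between each of pin_b, pin_c and socket_red above 0.03 m and distance of each of pin_b, pin_c from where it was at the start of the episode below 0.01 m) or ((horizontal distance between pin_c and ring3 below 0.002 m and z of pin_c in the frame of ring3 below -0.034 m and angle between pin_c's own z axis and vertical below 0.06 rad) and linear speed of pin_c below 0.02 m/s and contact force between pin_c and the fingers below 0.1 N and horizontal distance between each of pin_b, pin_a and socket_red above 0.03 m and distance of each of pin_b, pin_a from where it was at the start of the episode below 0.01 m))); the robot touches nothing.
It fails at once if the gauge is pressed with more than 30 N (contact force between gauge and anything else above 30 N).
It fails at once if a pin is tipped over or dropped on its side (more than 0.7 rad from upright) (angle between any of pin_b, pin_a, pin_c's own z axis and vertical above 0.7 rad).
It fails at once if a second pin is taken or pushed by more than 20 mm (distance of each of pin_a, pin_c from where it was at the start of the episode above 0.02 m or distance of each of pin_b, pin_c from where it was at the start of the episode above 0.02 m or distance of each of pin_b, pin_a from where it was at the start of the episode above 0.02 m).
It fails at once if a bystander on the bench is moved by more than 20 mm (distance of any of oil_bottle, red_marker, slip_box, lens_cleaner, adapter_ring, memory_stick from where it was at the start of the episode above 0.02 m).
It also fails if it takes over 64 s, if anything falls off the work surface, if the arm or the gripper's body presses on something with over 40 N, if the wrist force passes 120 N, or if a joint passes its speed limit or range.

### The arm

A 6-joint arm with a two-finger parallel gripper is mounted at the origin on a cart in front of the work surface, level with it; the furniture and walls round the work are solid. World frame = base frame: x ahead of the robot, y to its left, z up, the work surface at z = 0. Lengths are in m, angles in degrees, forces in N, time in s.
With the tool pointing down it reaches from about 0.25 to 0.775 m from the base axis. Payload 4 kg.
Tool frame: the origin (TCP) lies on the centre line of the jaws, within the pads' length; the fingertips stand 19 mm ahead of it and the grasp point (between the pads) is the TCP; z points along the fingers, y is the line along which they close (so a half turn about z gives the same grasp; the last joint's range is limited). The gripper opens to 85 mm and grips with 20 to 120 N. Pads are 22 mm wide; open, the fingers measure 114 mm over their backs; the gripper's body (76 mm by 85 mm) begins 54 mm behind the grasp point. The pads swing forward as they close: fully open they stand 13 mm farther back than shut.
Start: joints at [69.551, 4.996, 78.535, -0, 96.463, -5.907], TCP at [0.138, 0.532, 0.225] pointing down, gripper open.
Joint ranges: [-177.83, 177.83], [-43.37, 116.18], [15.69, 146.23], [-61.86, 241.86], [9.47, 152.12], [-147.06, 147.06]. Speed limits (degrees/s): [159.86, 159.86, 180, 180, 180, 180].

### API

Orientations are given as [roll, pitch, yaw] about the fixed x, y, z axes, in that order (R = Rz(yaw) Ry(pitch) Rx(roll)).
In Python, from workcell import get_obs, eyes, ctrl gives the robot as it stands.
- The arm moves only by the tool carry_out, never from a script. Its argument "rows" is text: rows parted by semicolons, each of 7 numbers parted by spaces: the shift along the tool's x, y, z in m, then the turn, a rotation vector about the tool's x, y, z in degrees, then the opening, from -1 (shut) to 1 (fully open). A call has 1 to 20 rows; each row is the pose to reach, as a shift and turn from the pose commanded when the call began, along the tool's axes at that moment; what a row does not reach only later rows make up. A row lasts 1/10 s, in which the tool goes at most 50 mm and 8.59 degrees, less where a joint would pass 70% of its speed; a pose out of reach is approached as far as the arm can. A call with a gripper value outside its range is refused whole. The fingers move at their own pace and stop on an object; "newtons" is the grip in N (left out, the last holds). Time passes only in rows, so rows that repeat a pose let the fingers close. It gives the time, the measured TCP pose, the force, the opening and the grip force at its end, in the units of the state.
- get_obs(): the state, without advancing time (a new reading comes with each control period).
- eyes.get_image(name): name is "scene" or "top" or "wrist"; returns a dict with "img" (400x640x3 uint8, red, green, blue), "camera_matrix" (3x3 intrinsics, pixels), "eye" and "orientation" of the camera in the world; the wrist camera has in their place "mount" (4x4, takes a point from camera to tool coordinates, whose origin is the TCP and whose axes are the flange's). Camera axes: x right, y down, z forward; pixel columns grow to the right and rows downward; lengths in m; the calibration is good to about 2 mm. A picture is of the moment at which its call begins: read the wrist's pose just before it. There is no depth.
- ctrl.finish_job(): hands the job in; it is judged then, once.
The state is a dict: "time_s": time; "joint_positions": joint angles; "joint_velocities": joint speeds; "tau": joint torques, N m; "tool_pos": TCP position; "orientation": TCP orientation; "contact_force": force on the tool from outside, world axes, zero at the start; "ft_torque": the same for the moment, N m; "finger_gap": finger opening in m; "finger_force": force on a finger pad.
Only numpy, scipy, OpenCV 4.12 (cv2) and the standard library are available. Lean on these libraries where they do the work, as an engineer would, in place of code of your own. Each camera call takes 0.05 s, during which the arm holds its last target. There are 200 camera calls.

## Working session

There is one attempt and no reset: what is moved stays moved. The work goes in short steps, Python scripts to look and compute and a tool call to move; the robot and the scene stay as the last step left them, time stands still between calls to the robot, and variables do not carry over. Pictures are saved under pics/ and viewed, at most 10 in all, crops included, and the job is handed in when it is done.

Besides the shell and the picture viewer there is one more tool, called after "Request:" in YAML: its name, and indented under it one key for each argument. carry_out: Moves the arm, as the interface text tells. Its arguments: {"type":"object","properties":{"rows":{"type":"string"},"newtons":{"type":"number"}},"required":["rows"]}

```bash
mkdir -p pics
cat > h.py <<'E'
import numpy as np, cv2
from scipy.spatial.transform import Rotation as R
from workcell import get_obs, eyes, ctrl
def look(n):
    o=get_obs(); d=eyes.get_image(n); K=np.array(d["camera_matrix"])
    if n=="wrist":
        T=np.eye(4); T[:3,:3]=R.from_euler("xyz",o["orientation"],degrees=True).as_matrix(); T[:3,3]=o["tool_pos"]
        M=T@np.array(d["mount"]); return d["img"],K,M[:3,:3],M[:3,3]
    q=np.array(d["orientation"]); Rm=q if q.shape==(3,3) else R.from_euler("xyz",q,degrees=True).as_matrix()
    return d["img"],K,Rm,np.array(d["eye"])
def ray(cam,u,v,z):
    _,K,Rm,e=cam; d=Rm@np.linalg.solve(K,[u,v,1.]); return e+d*(z-e[2])/d[2]
def proj(cam,p):
    _,K,Rm,e=cam; q=K@(Rm.T@(np.array(p)-e)); return q[:2]/q[2]
def save(n,img): cv2.imwrite("pics/"+n,cv2.cvtColor(img,cv2.COLOR_RGB2BGR))
E
python3 - <<'E'
from h import *
print(get_obs())
d=eyes.get_image("top"); print(d["orientation"],d["eye"],d["camera_matrix"])
print(eyes.get_image("wrist")["mount"])
a=look("top");b=look("scene");
print(b[3]); save("top.png",a[0]);save("scene.png",b[0])
E
```

```text
{'time_s': 0.0, 'joint_positions': array([ 6.95504704e+01,  5.03998053e+00,  7.86246501e+01, -1.05092799e-03,
        9.64640839e+01, -5.90590492e+00]), 'joint_velocities': array([ 0.05082459,  0.00144823, -0.00791947, -0.08548981, -0.12177901,
        0.11776716]), 'tau': array([ 5.54528160e-04, -3.51863158e+01, -3.13278186e+01,  9.38977178e-05,
        1.06543332e-02,  2.41213922e-05]), 'tool_pos': array([0.13793099, 0.53188917, 0.22353168]), 'orientation': array([-1.79871861e+02, -1.22051127e-02,  1.65456244e+02]), 'contact_force': array([ 0.46507628, -0.0575629 , -0.56080468]), 'ft_torque': array([0.00173223, 0.00647691, 0.01768523]), 'finger_force': 0.0, 'finger_gap': 0.08522852026593851}
[-168.96019813   -0.51714104  -89.27911048] [0.39997907 0.38600146 0.95274952] [[403.61601308   0.         316.88547714]
 [  0.         403.61601308 199.0835916 ]
 [  0.           0.           1.        ]]
[[-5.27581754e-04 -9.55315134e-01 -2.95588762e-01  7.49287353e-02]
 [ 9.99999725e-01 -6.58200553e-04  3.42392383e-04  2.41440685e-04]
 [-5.21649311e-04 -2.95588500e-01  9.55315219e-01 -1.51174991e-01]
 [ 0.00000000e+00  0.00000000e+00  0.00000000e+00  1.00000000e+00]]
[-0.13515925  0.82023748  0.43325507]
```

View pics/top.png

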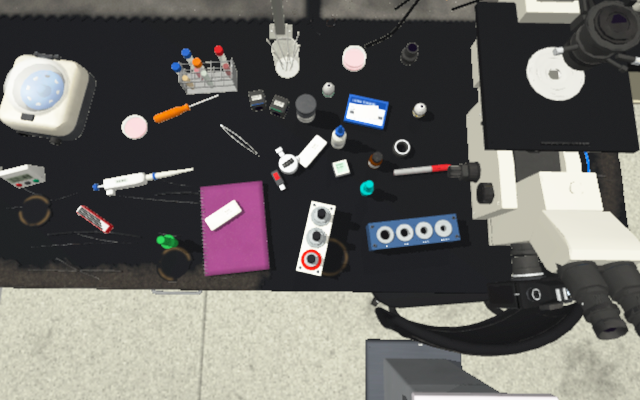

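View pics/scene.png

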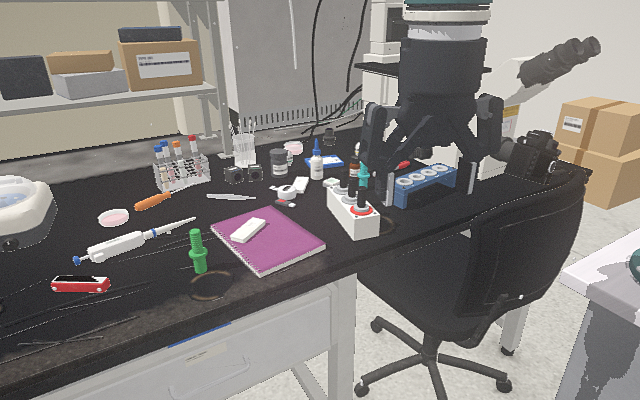

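The top view shows the pin in the red socket at px (311,260), grey-socket pins at (321,215) and (316,238), and the gauge at about (413,232) with its rings at (387,234) to (443,229). Possible mistakes: the green pin-shape (166,242), the turquoise one (367,187) and the two grey-socket pins. I choose the pin in the red rim (311,260).

```bash
cat > m.py <<'E'
from h import *
a=look("top"); img=a[0]; hsv=cv2.cvtColor(img,cv2.COLOR_RGB2HSV)
red=(((hsv[...,0]<8)|(hsv[...,0]>172))&(hsv[...,1]>120)&(hsv[...,2]>90)).astype(np.uint8)
red[:, :290]=0; red[:,340:]=0; red[:235]=0
p=cv2.findNonZero(red); c,r=cv2.minEnclosingCircle(p); e=cv2.fitEllipse(cv2.convexHull(p)); print("red",c,r,e, ray(a,*e[0],.053))
blue=((hsv[...,0]>100)&(hsv[...,0]<125)&(hsv[...,1]>90)).astype(np.uint8); blue[:,:355]=0; blue[:,470:]=0; blue[:205]=0;blue[262:]=0
rc=cv2.minAreaRect(cv2.findNonZero(blue)); print("gauge",rc,[ray(a,*q,.052)[:2].round(4) for q in cv2.boxPoints(rc)])
wh=((hsv[...,1]<40)&(hsv[...,2]>200)).astype(np.uint8); wh[:,:290]=0;wh[:,340:]=0;wh[:198]=0;wh[280:]=0
rc=cv2.minAreaRect(cv2.findNonZero(wh)); print("stand",rc,[ray(a,*q,.053)[:2].round(4) for q in cv2.boxPoints(rc)])
for q in [(387,234),(404,232),(424,230.5),(443,229)]: print(ray(a,*q,.055)[:2])
print("tcp px",proj(a,get_obs()["tool_pos"]))
save("crop.png",cv2.resize(img[190:285,285:475],None,fx=4,fy=4,interpolation=cv2.INTER_CUBIC))
E
python3 m.py
```

```text
red (310.5, 259.5) 10.12432861328125 ((310.81243896484375, 259.3465576171875), (19.50841522216797, 20.128942489624023), 152.27377319335938) [0.43994226 0.39178579 0.053     ]
gauge ((412.5792541503906, 231.71339416503906), (28.933061599731445, 93.5354995727539), 83.6598129272461) [array([0.5237, 0.2722]), array([0.5502, 0.0611]), array([0.4851, 0.0574]), array([0.4594, 0.2658])]
stand ((315.5235290527344, 237.89410400390625), (25.489330291748047, 71.80398559570312), 12.52880859375) [array([0.416 , 0.4255]), array([0.5731, 0.3937]), array([0.5612, 0.3372]), array([0.4047, 0.3707])]
[0.49806801 0.22260438]
[0.50306423 0.18445578]
[0.5070417  0.13951793]
[0.51099776 0.0967218 ]
tcp px [222.04828783 438.9150013 ]
```

View pics/crop.png

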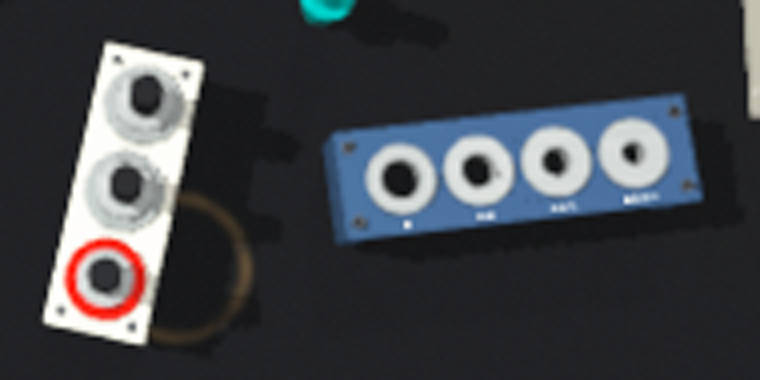

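The crop confirms it: the red rim at crop (106,278) holds a steel pin with a black grip, so that is the one. Grey pins stand above it, and the gauge rings run left to right with 1 to 4 dots. Moving above the red socket.

Request:
carry_out:
  rows: "-0.06 -0.01 0 0 0 -2.8 0.3;-0.11 -0.02 0.005 0 0 -2.8 0.3;-0.16 -0.03 0.01 0 0 -2.8 0.3;-0.21 -0.04 0.015 0 0 -2.8 0.3;-0.26 -0.05 0.02 0 0 -2.8 0.3;-0.3 -0.057 0.025 0 0 -2.8 0.3;-0.327 -0.06 0.025 0 0 -2.8 0.3;-0.327 -0.06 0.025 0 0 -2.8 0.3;-0.327 -0.06 0.025 0 0 -2.8 0.3;-0.327 -0.06 0.025 0 0 -2.8 0.3;-0.327 -0.06 0.025 0 0 -2.8 0.3"

```text
time_s: 1.35
tool_pos: [0.4384, 0.393, 0.2001]
orientation: [180.0, 0.0, 168.4]
contact_force: [-0.2, -0.2, 0.6]
finger_gap: 0.0556
finger_force: 0.0
```

Run:
```python
from h import *
o=get_obs();print(o["time_s"],o["tool_pos"],o["orientation"],o["contact_force"],o["finger_gap"])
a=look("wrist"); save("w1.png",a[0]); np.save("w1.npy",a[0])
print(proj(a,[.44,.392,.053]))
```

```text
1.35 [0.43842717 0.39303619 0.2000922 ] [1.79968205e+02 2.97028505e-03 1.68372021e+02] [-0.15804866 -0.17673432  0.62516923] 0.055567126910840765
[318.71396252 182.48405284]
```

View pics/w1.png

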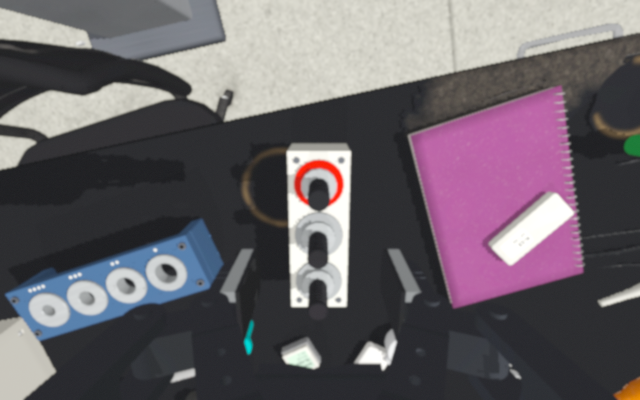

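The wrist view shows the stand aligned with the image, the red socket at (319,183) with the pin's grip leaning in perspective to about (318,200), and all four gauge rings at (49,310) to (166,272). Measuring from here.

```bash
cat >> h.py <<'E'
def blobs(mask,lo,hi):
    cs,_=cv2.findContours(mask.astype(np.uint8),cv2.RETR_EXTERNAL,cv2.CHAIN_APPROX_NONE)
    return [cv2.fitEllipse(cv2.convexHull(c)) for c in cs if lo<cv2.contourArea(cv2.convexHull(c))<hi and len(c)>8]
def redring(cam):
    h=cv2.cvtColor(cam[0],cv2.COLOR_RGB2HSV); m=((h[...,0]<8)|(h[...,0]>172))&(h[...,1]>120)&(h[...,2]>90)
    return blobs(m,800,8000)
def rings(cam,lo=400,hi=9000):
    "bright low-saturation discs inside the blue bar"
    h=cv2.cvtColor(cam[0],cv2.COLOR_RGB2HSV); b=((h[...,0]>98)&(h[...,0]<125)&(h[...,1]>80)).astype(np.uint8)
    cs,_=cv2.findContours(b,cv2.RETR_EXTERNAL,cv2.CHAIN_APPROX_NONE); c=max(cs,key=cv2.contourArea)
    bar=cv2.drawContours(np.zeros_like(b),[cv2.convexHull(c)],-1,1,-1)
    m=(bar>0)&(h[...,1]<60)&(h[...,2]>110)
    return [e for e in blobs(m,lo,hi) if max(e[1])/min(e[1])<1.4]
E
python3 - <<'E'
from h import *
a=look("wrist")
for e in redring(a): print("red",np.round(e[0],1),np.round(e[1],1),ray(a,*e[0],.053).round(4))
rs=sorted(rings(a),key=lambda e:-e[0][0])
P=[ray(a,*e[0],.055)[:2] for e in rs]
for e,p in zip(rs,P): print(np.round(e[0],1),np.round(e[1],1),p.round(4))
print([np.linalg.norm(P[i+1]-P[i]).round(4) for i in range(len(P)-1)])
g=cv2.cvtColor(a[0],cv2.COLOR_RGB2GRAY)
for r in range(158,212,3): print(r,g[r,300:338])
E
```

```text
red [318.2 183.4] [47.  48.6] [0.4408 0.3914 0.053 ]
[166.  272.1] [36.  42.4] [0.4983 0.2264]
[126.  284.8] [35.1 42.4] [0.5037 0.1827]
[ 87.1 297.1] [34.  42.4] [0.5091 0.1391]
[ 49.  309.2] [33.  42.4] [0.5145 0.0954]
[np.float64(0.0441), np.float64(0.0439), np.float64(0.0441)]
158 [245 254 255 255 255 255 254 253 251 250 248 246 244 242 240 239 234 231
 230 230 232 235 239 241 242 245 247 250 253 254 255 255 255 255 255 255
 252 233]
161 [241 254 254 248 238 230 222 213 201 187 174 156 140 129 122 117 114 110
 111 110 111 114 117 122 131 146 161 176 194 213 228 239 248 254 254 249
 244 230]
164 [228 224 216 198 170 140 117 104  98  97  96  97  97  95  96  95  95  94
  98  95  96  95  96  97  99  96  95  98  97 102 113 130 157 190 219 239
 249 254]
167 [163 135 114 104  99  97  95  95  95  93  94 100 102 107 107 111 118 122
 125 126 126 122 115 110 105 101 100  99  97  95  98  96  97 100 112 140
 179 215]
170 [108 100  97  96  95  88  85  91 106 128 149 166 178 185 189 192 195 197
 200 202 202 198 193 189 184 179 173 164 150 129 111 102  97  99  99  97
 100 118]
173 [ 95  91  89  
[... 1361 characters left out ...]
56  56  57  55  59  85 138 181 196 184 154 120 102
 104 127]
200 [186 160 134 111 103 102 101  91  71  58  56  56  57  56  55  56  56  56
  57  57  56  56  57  56  56  57  56  58  67  93 112 115 108 104 118 147
 188 222]
203 [253 250 241 223 197 166 136 110  86  67  57  57  56  57  56  57  56  56
  56  56  55  57  57  56  57  56  57  60  79 100 122 154 182 207 229 244
 252 254]
206 [255 255 255 255 254 252 246 234 209 166 115  77  60  57  56  57  56  57
  56  57  56  56  57  56  59  75 117 171 210 231 241 248 254 254 255 255
 255 255]
209 [255 255 255 255 255 255 255 254 253 246 237 221 196 161 124  95  78  70
  67  66  74  93 118 147 180 212 233 246 254 255 255 255 255 255 255 255
 255 255]
```

Run:
```python
from h import *
a=look("wrist");g=cv2.cvtColor(a[0],cv2.COLOR_RGB2GRAY)[150:230,295:342]
m=(g>47)&(g<66); m[:38]=0
cs,_=cv2.findContours(m.astype(np.uint8),0,1); e=cv2.fitEllipse(cv2.convexHull(max(cs,key=cv2.contourArea)))
print(e,ray(a,e[0][0]+295,e[0][1]+150,.101), ray(a,318.5,199.8,.101))
o=get_obs();Rt=R.from_euler("xyz",o["orientation"],degrees=True).as_matrix();print(o["tool_pos"])
for p in ([.4408,.3914,.084],[.4983,.2264,.2]): print(Rt.T@(np.array(p)-o["tool_pos"]))
```

```text
((23.46504783630371, 48.44131088256836), (18.841278076171875, 22.339298248291016), 91.21350860595703) [0.44055688 0.39178679 0.101     ] [0.44164342 0.39158876 0.101     ]
[0.43867584 0.39289288 0.20007381]
[-0.00234843 -0.00108774  0.116074  ]
[-9.19953016e-02 -1.51035719e-01  2.96498589e-05]
```

Request:
carry_out:
  rows: "-0.002 -0.001 0.03 0 0 0 0.3;-0.002 -0.001 0.06 0 0 0 0.3;-0.002 -0.001 0.09 0 0 0 0.3;-0.002 -0.001 0.105 0 0 0 0.3;-0.002 -0.001 0.116 0 0 0 0.3;-0.002 -0.001 0.116 0 0 0 0.3;-0.002 -0.001 0.116 0 0 0 -0.4;-0.002 -0.001 0.116 0 0 0 -0.5;-0.002 -0.001 0.116 0 0 0 -0.7;-0.002 -0.001 0.116 0 0 0 -1;-0.002 -0.001 0.116 0 0 0 -1;-0.002 -0.001 0.116 0 0 0 -1;-0.002 -0.001 0.116 0 0 0 -1"
  newtons: 40

```text
time_s: 2.8
tool_pos: [0.4422, 0.3914, 0.0857]
orientation: [179.9, 0.1, 168.3]
contact_force: [0.1, -1.3, 5.7]
finger_gap: 0.0157
finger_force: 39.2
```

Request:
carry_out:
  rows: "0 0 -0.015 0 0 0 -1;0 0 -0.03 0 0 0 -1;0 0 -0.05 0 0 0 -1;0 0 -0.065 0 0 0 -1;0 0 -0.065 0 0 0 -1;0 0 -0.065 0 0 0 -1"

```text
time_s: 3.4
tool_pos: [0.4414, 0.391, 0.1491]
orientation: [180.0, 0.0, 168.3]
contact_force: [-0.4, -0.4, -1.9]
finger_gap: 0.0152
finger_force: 39.1
```

Run:
```python
from h import *
o=get_obs();print(o)
a=look("wrist"); save("w2.png",a[0])
Rt=R.from_euler("xyz",o["orientation"],degrees=True).as_matrix()
for e in redring(a): print("red",np.round(e[0],1),np.round(e[1],1),ray(a,*e[0],.053).round(4))
for e in sorted(rings(a),key=lambda e:-e[0][0]):
  p=ray(a,*e[0],.055);print(np.round(e[0],1),np.round(e[1],1),p.round(4),(Rt.T@(p-o["tool_pos"])).round(4))
```

```text
{'time_s': 3.4, 'joint_positions': array([ 3.60188547e+01,  1.14672846e+01,  7.98415259e+01,  4.99056663e-03,
        8.86383406e+01, -4.22419637e+01]), 'joint_velocities': array([-0.04274452,  1.0570438 ,  1.95203953,  0.02340031, -0.11372803,
        0.04351267]), 'tau': array([ 7.26909639e-03, -4.14146018e+01, -3.24401557e+01,  1.74016899e-03,
       -3.27097869e-02,  3.38861287e-05]), 'tool_pos': array([0.44143032, 0.39095376, 0.14914768]), 'orientation': array([1.79957521e+02, 3.18347895e-02, 1.68260690e+02]), 'contact_force': array([-0.43013457, -0.36621403, -1.91485901]), 'ft_torque': array([-0.063911  , -0.01801761, -0.03188792]), 'finger_force': 39.083157777786255, 'finger_gap': 0.01518316653087016}
red [319.8 195.5] [55.6 58.4] [0.4405 0.3914 0.053 ]
[140.9 299.5] [41.3 50. ] [0.4982 0.2264 0.055 ] [-0.089  -0.1497  0.0941]
[ 94.5 314. ] [39.8 50.1] [0.5036 0.1827 0.055 ] [-0.1032 -0.1913  0.0941]
```

View pics/w2.png

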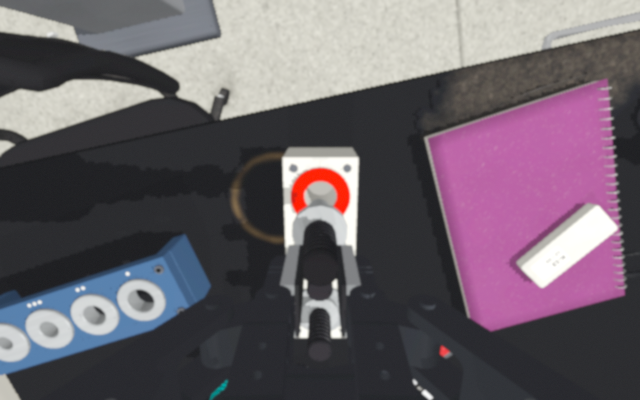

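The pin hangs in the jaws: shoulder disc at about (320,230), shank below it over the red rim (320,196). I zoom in to read where it sits in the hand.

Run:
```python
from h import *
img=cv2.cvtColor(cv2.imread("pics/w2.png"),cv2.COLOR_BGR2RGB)
save("c2.png",cv2.resize(img[155:265,270:370],None,fx=5,fy=5,interpolation=cv2.INTER_CUBIC))
a=look("wrist"); o=get_obs(); Rt=R.from_euler("xyz",o["orientation"],degrees=True).as_matrix()
for x in (0,.002):
  for z in (.0267,.0327,.0687): print(x,z,[proj(a,o["tool_pos"]+Rt@np.array([x+d[0],d[1],z])).round(1).tolist() for d in ((0,0),(.016,0),(0,.016),(0,-.016),(.009,0),(0,.009),(0,-.009))])
```

```text
0 0.0267 [[319.0, 231.5], [319.0, 204.9], [347.1, 231.5], [291.0, 231.5], [319.0, 216.7], [334.8, 231.5], [303.2, 231.5]]
0 0.0327 [[319.0, 227.5], [319.0, 201.6], [346.3, 227.5], [291.8, 227.6], [319.0, 213.1], [334.4, 227.5], [303.7, 227.6]]
0 0.0687 [[319.1, 207.8], [319.1, 185.4], [342.3, 207.8], [295.9, 207.8], [319.1, 195.3], [332.2, 207.8], [306.0, 207.8]]
0.002 0.0267 [[319.0, 228.3], [319.0, 201.4], [347.2, 228.2], [290.9, 228.3], [319.0, 213.3], [334.8, 228.2], [303.2, 228.3]]
0.002 0.0327 [[319.0, 224.4], [319.0, 198.3], [346.4, 224.3], [291.7, 224.4], [319.0, 209.8], [334.4, 224.3], [303.7, 224.4]]
0.002 0.0687 [[319.1, 205.1], [319.1, 182.5], [342.4, 205.0], [295.8, 205.1], [319.1, 192.5], [332.2, 205.1], [306.0, 205.1]]
```

View pics/c2.png

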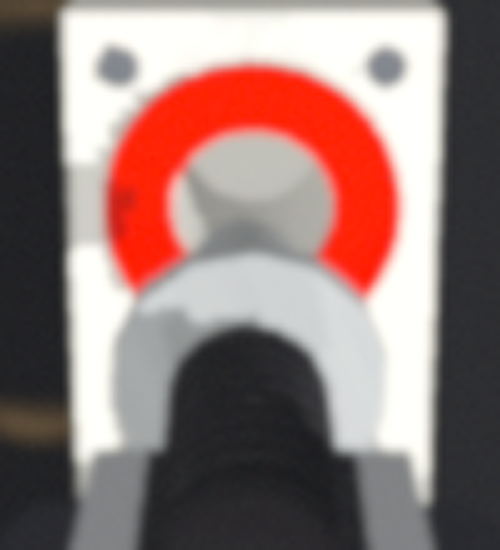

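Shoulder front edge is at (320,205) and its sides at x = 293 and 347, so the pin sits at tool x≈0, y≈+0.4 mm and upright. Going over ring 1.

Request:
carry_out:
  rows: "-0.01 -0.017 0 0 0 0 -1;-0.026 -0.044 0 0 0 0 -1;-0.045 -0.075 0 0 0 0 -1;-0.063 -0.106 0 0 0 0 -1;-0.08 -0.134 0 0 0 0 -1;-0.089 -0.15 0 0 0 0 -1;-0.089 -0.15 0 0 0 0 -1;-0.089 -0.15 0.005 0 0 0 -1;-0.089 -0.15 0.015 0 0 0 -1;-0.089 -0.15 0.015 0 0 0 -1;-0.089 -0.15 0.015 0 0 0 -1;-0.089 -0.15 0.015 0 0 0 -1"

```text
time_s: 4.7
tool_pos: [0.4978, 0.2265, 0.1337]
orientation: [180.0, -0.0, 168.3]
contact_force: [0.2, 0.2, -1.7]
finger_gap: 0.0153
finger_force: 39.2
```

Run:
```python
from h import *
o=get_obs();print(o["tool_pos"],o["orientation"],o["contact_force"])
a=look("wrist"); Rt=R.from_euler("xyz",o["orientation"],degrees=True).as_matrix()
c=a[0][170:300,200:360];save("c3.png",cv2.resize(c,None,fx=4.6,fy=4.6,interpolation=cv2.INTER_CUBIC))
for e in sorted(rings(a),key=lambda e:-e[0][0]):
  p=ray(a,*e[0],.055);print(np.round(e[0],1),np.round(e[1],1),p.round(4),(Rt.T@(p-o["tool_pos"])).round(4))
print([proj(a,np.array([.4983,.2264,.055])+d).round(1) for d in ([0,0,0],[-.0175,.004,0],[0,.0175,0],[0,-.0175,0])])
```

```text
[0.49775683 0.22646721 0.13370219] [ 1.79990753e+02 -1.92735191e-03  1.68318054e+02] [ 0.22501862  0.18482616 -1.73874341]
[207.3 240.9] [49.3 55.3] [0.509  0.1392 0.055 ] [-0.0287 -0.0832  0.0787]
[153.8 258.2] [47.1 55.3] [0.5145 0.0955 0.055 ] [-0.0429 -0.1249  0.0787]
[array([319.6, 204.7]), array([320.1, 180.3]), array([343.6, 199.9]), array([295.7, 209.4])]
```

View pics/c3.png

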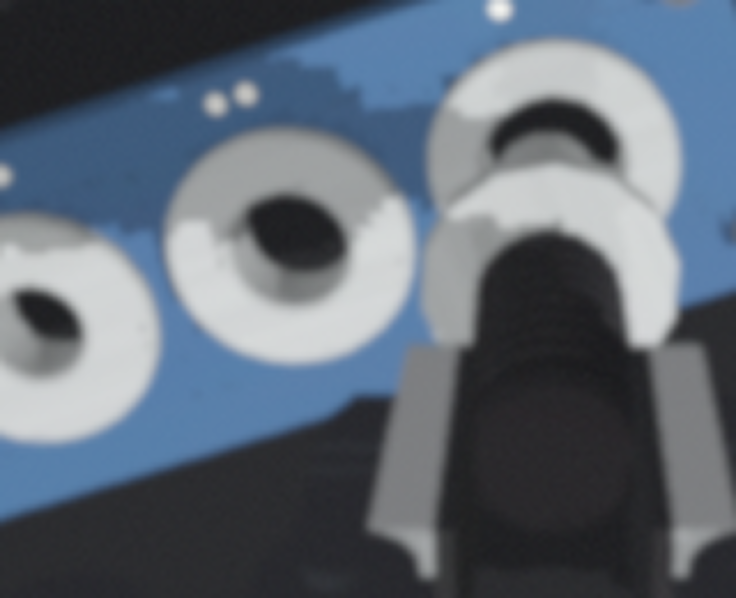

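Ring 1 is centred at about crop (554,160), with the pin's shoulder at crop (552,255) right over it; rings 2 and 3 show to the left. Lowering slowly and feeling.

Request:
carry_out:
  rows: "-0.0005 -0.0004 0.003 0 0 0 -1;-0.0005 -0.0004 0.006 0 0 0 -1;-0.0005 -0.0004 0.008 0 0 0 -1;-0.0005 -0.0004 0.01 0 0 0 -1;-0.0005 -0.0004 0.011 0 0 0 -1;-0.0005 -0.0004 0.012 0 0 0 -1;-0.0005 -0.0004 0.013 0 0 0 -1;-0.0005 -0.0004 0.013 0 0 0 -1;-0.0005 -0.0004 0.013 0 0 0 -1"

```text
time_s: 5.65
tool_pos: [0.4984, 0.2254, 0.1208]
orientation: [180.0, 0.0, 168.3]
contact_force: [-0.6, 0.9, -1.4]
finger_gap: 0.0151
finger_force: 39.2
```

Request:
carry_out:
  rows: "0 0 0.002 0 0 0 -1;0 0 0.004 0 0 0 -1;0 0 0.006 0 0 0 -1;0 0 0.008 0 0 0 -1;0 0 0.01 0 0 0 -1;0 0 0.012 0 0 0 -1;0 0 0.014 0 0 0 -1;0 0 0.016 0 0 0 -1;0 0 0.018 0 0 0 -1;0 0 0.019 0 0 0 -1;0 0 0.019 0 0 0 -1"

```text
time_s: 6.75
tool_pos: [0.4982, 0.2253, 0.1015]
orientation: [-180.0, -0.0, 168.3]
contact_force: [0.2, 0.8, -1.0]
finger_gap: 0.0155
finger_force: 39.2
```

Run:
```python
from h import *
for i in range(3):
  eyes.get_image("top"); o=get_obs();print(o["tool_pos"].round(5),o["contact_force"].round(2),o["ft_torque"].round(3))
```

```text
[0.49831 0.22537 0.10164] [-0.32 -0.31 -2.52] [0.017 0.032 0.037]
[0.49838 0.22539 0.10176] [-0.03  0.45 -1.77] [-0.    -0.022  0.008]
[0.49845 0.22537 0.10185] [ 0.09  0.65 -1.3 ] [ 0.018 -0.044  0.017]
```

Ring 1 passed (foot about 22 mm below its top, no resistance). Lifting and moving over ring 2.

Request:
carry_out:
  rows: "0 0 -0.008 0 0 0 -1;0 0 -0.02 0 0 0 -1;0 0 -0.032 0 0 0 -1;0 0 -0.034 0 0 0 -1;0 0 -0.034 0 0 0 -1;-0.007 -0.02 -0.034 0 0 0 -1;-0.0138 -0.0411 -0.034 0 0 0 -1;-0.0138 -0.0411 -0.034 0 0 0 -1;-0.0138 -0.0411 -0.034 0 0 0 -1;-0.0138 -0.0411 -0.028 0 0 0 -1;-0.0138 -0.0411 -0.028 0 0 0 -1;-0.0138 -0.0411 -0.028 0 0 0 -1"

```text
time_s: 8.1
tool_pos: [0.503, 0.1828, 0.1291]
orientation: [-180.0, -0.1, 168.3]
contact_force: [-0.1, -0.6, -0.6]
finger_gap: 0.0155
finger_force: 39.3
```

Run:
```python
from h import *
for i in range(2):
  eyes.get_image("top"); o=get_obs();print(o["tool_pos"].round(5),o["contact_force"].round(2),o["ft_torque"].round(3))
a=look("wrist"); Rt=R.from_euler("xyz",o["orientation"],degrees=True).as_matrix()
c=a[0][160:270,270:370];save("c4.png",cv2.resize(c,None,fx=5,fy=5,interpolation=cv2.INTER_CUBIC))
for e in sorted(rings(a),key=lambda e:-e[0][0]):
  p=ray(a,*e[0],.055);print(np.round(e[0],1),np.round(e[1],1),p.round(4),(Rt.T@(p-o["tool_pos"])).round(4))
```

```text
[0.50324 0.18278 0.1294 ] [-0.45 -0.6  -1.86] [ 0.008 -0.028  0.019]
[0.50337 0.18272 0.1296 ] [-0.16 -0.45 -2.01] [-0.005  0.036 -0.034]
[380.4 186.5] [55.2 58.4] [0.4982 0.2268 0.055 ] [0.014  0.0421 0.0746]
[261.7 224.8] [52.1 56.1] [0.509  0.1392 0.055 ] [-0.0144 -0.0414  0.0746]
[205.5 242.9] [49.9 56.1] [0.5144 0.0955 0.055 ] [-0.0285 -0.0832  0.0746]
```

View pics/c4.png

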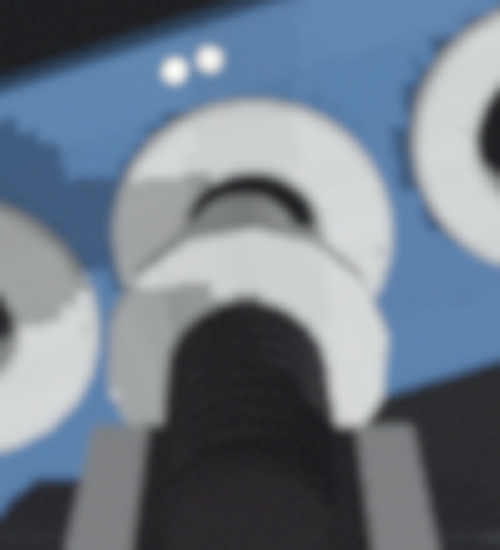

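Ring 2 (two dots) is centred at crop (252,210) with the pin right over it. Its centre measured from the neighbouring rings is within 0.3 mm of the pin. Lowering.

Request:
carry_out:
  rows: "-0.0002 0 0.003 0 0 0 -1;-0.0002 0 0.005 0 0 0 -1;-0.0002 0 0.006 0 0 0 -1;-0.0002 0 0.007 0 0 0 -1;-0.0002 0 0.008 0 0 0 -1;-0.0002 0 0.009 0 0 0 -1;-0.0002 0 0.01 0 0 0 -1;-0.0002 0 0.01 0 0 0 -1"

```text
time_s: 9.05
tool_pos: [0.5036, 0.1823, 0.1195]
orientation: [-180.0, -0.0, 168.3]
contact_force: [-0.5, -0.0, -2.0]
finger_gap: 0.0154
finger_force: 39.3
```

Request:
carry_out:
  rows: "0 0 0.002 0 0 0 -1;0 0 0.004 0 0 0 -1;0 0 0.006 0 0 0 -1;0 0 0.008 0 0 0 -1;0 0 0.01 0 0 0 -1;0 0 0.012 0 0 0 -1;0 0 0.014 0 0 0 -1;0 0 0.016 0 0 0 -1;0 0 0.018 0 0 0 -1;0 0 0.018 0 0 0 -1;0 0 0.018 0 0 0 -1"

```text
time_s: 10.15
tool_pos: [0.5037, 0.1823, 0.1017]
orientation: [180.0, -0.0, 168.3]
contact_force: [-0.2, -0.7, -0.1]
finger_gap: 0.0152
finger_force: 39.3
```

Run:
```python
from h import *
for i in range(3):
  eyes.get_image("top"); o=get_obs();print(o["tool_pos"].round(5),o["contact_force"].round(2),o["ft_torque"].round(3))
```

```text
[0.50374 0.18231 0.10178] [ 0.04  1.03 -1.92] [-0.029 -0.006 -0.02 ]
[0.50378 0.18232 0.10186] [-0.53 -0.23 -2.31] [ 0.006  0.    -0.012]
[0.5038  0.18231 0.10188] [ 1.18  1.57 -2.4 ] [ 0.016 -0.003 -0.046]
```

Ring 2 passed as well. On to ring 3.

Request:
carry_out:
  rows: "0 0 -0.008 0 0 0 -1;0 0 -0.02 0 0 0 -1;0 0 -0.032 0 0 0 -1;0 0 -0.034 0 0 0 -1;0 0 -0.034 0 0 0 -1;-0.007 -0.02 -0.034 0 0 0 -1;-0.0138 -0.0416 -0.034 0 0 0 -1;-0.0138 -0.0416 -0.034 0 0 0 -1;-0.0138 -0.0416 -0.034 0 0 0 -1;-0.0138 -0.0416 -0.028 0 0 0 -1;-0.0138 -0.0416 -0.028 0 0 0 -1;-0.0138 -0.0416 -0.028 0 0 0 -1"

```text
time_s: 11.5
tool_pos: [0.5083, 0.1393, 0.1291]
orientation: [-180.0, -0.1, 168.3]
contact_force: [0.2, -0.7, -1.4]
finger_gap: 0.0152
finger_force: 39.4
```

Run:
```python
from h import *
for i in range(2):
  eyes.get_image("top"); o=get_obs();print(o["tool_pos"].round(5),o["contact_force"].round(2),o["ft_torque"].round(3))
a=look("wrist"); Rt=R.from_euler("xyz",o["orientation"],degrees=True).as_matrix()
c=a[0][160:270,270:370];save("c5.png",cv2.resize(c,None,fx=5,fy=5,interpolation=cv2.INTER_CUBIC))
for e in sorted(rings(a),key=lambda e:-e[0][0]):
  p=ray(a,*e[0],.055);print(np.round(e[0],1),np.round(e[1],1),p.round(4),(Rt.T@(p-o["tool_pos"])).round(4))
```

```text
[0.5085  0.13923 0.1294 ] [ 1.1  -0.17 -1.35] [-0.033 -0.031  0.01 ]
[0.50864 0.13918 0.12961] [-0.22 -0.26 -1.66] [0.039 0.014 0.009]
[442.9 166.5] [55.7 61.7] [0.4982 0.227  0.055 ] [0.028  0.0839 0.0746]
[380.3 186.8] [55.3 58.5] [0.5037 0.1832 0.055 ] [0.0138 0.0421 0.0746]
[261.7 225.1] [52.2 56.1] [0.5145 0.0956 0.055 ] [-0.0146 -0.0415  0.0746]
```

View pics/c5.png

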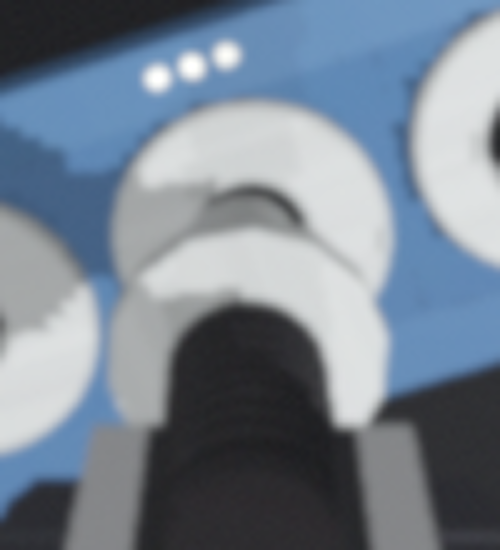

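Ring 3 (three dots) at crop (252,212) with the pin right over it; the ring centre by its neighbours is within 0.4 mm. Feeling down.

Request:
carry_out:
  rows: "-0.0003 0 0.002 0 0 0 -1;-0.0003 0 0.004 0 0 0 -1;-0.0003 0 0.005 0 0 0 -1;-0.0003 0 0.0055 0 0 0 -1;-0.0003 0 0.006 0 0 0 -1;-0.0003 0 0.0065 0 0 0 -1;-0.0003 0 0.007 0 0 0 -1;-0.0003 0 0.007 0 0 0 -1"

```text
time_s: 12.45
tool_pos: [0.509, 0.1387, 0.1227]
orientation: [180.0, 0.0, 168.3]
contact_force: [0.2, -0.2, -1.5]
finger_gap: 0.0156
finger_force: 39.4
```

Request:
carry_out:
  rows: "0 0 0.0005 0 0 0 -1;0 0 0.001 0 0 0 -1;0 0 0.0015 0 0 0 -1;0 0 0.002 0 0 0 -1;0 0 0.002 0 0 0 -1"

```text
time_s: 12.95
tool_pos: [0.5096, 0.1389, 0.1215]
orientation: [179.9, 0.1, 168.3]
contact_force: [-0.3, 0.3, 2.3]
finger_gap: 0.0154
finger_force: 39.7
```

Resistance at about 4 N. It could be the stop or only the bevel catching, so I check the depth and look closely before deciding.

Run:
```python
from h import *
F=[];P=[];T=[]
for i in range(6):
  a=look("wrist"); o=get_obs();F.append(o["contact_force"]);P.append(o["tool_pos"]);T.append(o["ft_torque"])
print(np.mean(P,0).round(5),np.std(P,0).round(5),np.mean(F,0).round(2),np.mean(T,0).round(3),o["orientation"])
Rt=R.from_euler("xyz",o["orientation"],degrees=True).as_matrix()
for e in sorted(rings(a),key=lambda e:-e[0][0]):
  p=ray(a,*e[0],.055);print(np.round(e[0],1),np.round(e[1],1),p.round(4),(Rt.T@(p-o["tool_pos"])).round(4))
c=a[0][160:270,270:370];save("c6.png",cv2.resize(c,None,fx=5,fy=5,interpolation=cv2.INTER_CUBIC))
g=cv2.cvtColor(cv2.imread("pics/c5.png"),cv2.COLOR_BGR2GRAY)
print("col c5 x=252:",g[150:250:5,252]); print("row218",g[218,180:330:5])
for r in (5.5,7,7.5,9): print(r,[proj((None,*a[1:]),o["tool_pos"]+Rt@np.array([r,.0,z])*1).round(1) if 0 else proj(a,o["tool_pos"]+Rt@np.array([r/1000,0,z])).round(1) for z in (.0687,.0667)])
```

```text
[0.50951 0.13886 0.12144] [2.e-05 1.e-05 2.e-05] [0.44 0.77 3.2 ] [ 0.182 -0.067  0.014] [1.79953930e+02 8.00897383e-02 1.68261759e+02]
[447.5 167.4] [57.5 63.9] [0.4981 0.227  0.055 ] [0.0292 0.084  0.0665]
[382.5 188.4] [57.1 60.7] [0.5036 0.1832 0.055 ] [0.0149 0.0421 0.0664]
[259.7 228.1] [53.8 57.8] [0.5144 0.0956 0.055 ] [-0.0135 -0.0414  0.0664]
col c5 x=252: [210 210 210 210 210 202 179 131  90  96 119 129 130 129 134 154 186 207
 214 215]
row218 [169 167 161 151 142 136 134 133 133 132 130 129 129 130 131 132 134 136
 140 143 142 132 107  90 111 158 196 214 219 221]
5.5 [array([319.5, 200.9]), array([319.5, 201.8])]
7 [array([319.5, 198.8]), array([319.5, 199.7])]
7.5 [array([319.5, 198.1]), array([319.5, 199. ])]
9 [array([319.5, 196. ]), array([319.5, 196.8])]
```

Run:
```python
from h import *
a=look("wrist"); o=get_obs();Rt=R.from_euler("xyz",o["orientation"],degrees=True).as_matrix()
g=cv2.cvtColor(a[0],cv2.COLOR_RGB2GRAY)
print(o["time_s"]); print("col",170,g[170:305,317:322].mean(1).round().astype(int))
for r in (262,270,280): print("row",r,g[r,288:352])
f=lambda x,y,z: proj(a,o["tool_pos"]+Rt@np.array([x,y,z])).round(1)
for n,x,z in (("ringfront",.02,None),("shank9",.009,.0667),("rimlow",.016,.0327),("rimtop",.016,.0267),("gripbase",.009,.0267),("topfront",.009,-.0153),("topback",-.009,-.0153)):
  if z: print(n,f(x,0,z),f(x-.002,0,z),f(x,0,z+.002))
print("gripsides",f(0,.009,-.0153),f(0,-.009,-.0153))
```

```text
13.3
col 170 [152 159 159 154 146 139 136 136 134 131 132 147 176 197 208 212 213 214
 215 215 214 213 212 211 211 211 209 202 182 153 136 131 129 130 137 160
 190 208 214 215 215 215 215 214 214 213 210 200 183 157 118  72  46  41
  41  41  40  40  40  38  38  39  39  37  38  38  37  37  38  37  36  38
  39  37  36  39  40  36  34  34  35  37  39  40  42  44  44  44  44  44
  45  45  45  45  46  46  46  46  46  46  46  46  46  46  46  46  47  47
  46  46  45  46  46  46  45  45  46  48  49  49  49  49  49  49  49  49
  49  49  49  48  49  49  49  48  49]
row 262 [135 136 136 136 135 136 136 132 121  93  62  43  40  40  40  41  43  45
  45  45  44  46  46  46  44  45  45  44  45  46  45  44  45  45  45  44
  45  44  44  44  44  44  44  45  45  44  43  42  41  40  41  41  43  44
  68 100 124 133 136 136 136 136 135 136]
row 270 [135 136 136 136 135 136 132 119  92  60  43  39  38  39  39  42  46  46
  46  45  46  45  46  47  47  46  46  46  46  45  47  46  45  46  45  46
  47  46  47  46  45  45  46  45  47  45  45  46  46  45  44  44  42  40
  43  61  93 119 132 136 136 136 136 135]
row 280 [135 136 136 136 135 128 107  76  48  41  39  39  38  38  39  40  44  44
  44  45  45  45  46  47  46  46  45  47  46  46  44  46  45  46  45  46
  46  47  45  46  45  45  46  44  43  43  42  42  44  45  44  44  41  43
  42  44  52  82 113 130 135 136 136 136]
shank9 [319.5 196.7] [319.5 199.5] [319.5 195.8]
rimlow [319.4 202.2] [319.4 205.5] [319.4 201.1]
rimtop [319.4 205.4] [319.4 208.9] [319.4 204.3]
gripbase [319.4 217.3] [319.4 220.6] [319.4 216.1]
topfront [319.3 250.3] [319.3 254.4] [319.3 248.4]
topback [319.4 286.1] [319.4 289.9] [319.4 283.8]
gripsides [339.3 268.5] [299.4 268.5]
```

Run:
```python
from h import *
a=look("wrist"); o=get_obs();Rt=R.from_euler("xyz",o["orientation"],degrees=True).as_matrix()
g=cv2.cvtColor(a[0],cv2.COLOR_RGB2GRAY)
for r in range(197,210,2): print("row",r,g[r,302:338])
f=lambda x,y,z: proj(a,o["tool_pos"]+Rt@np.array([x,y,z]))
for z in (.05,.0667): print(z,f(0,.009,z)-f(0,-.009,z),f(0,.0075,z)-f(0,-.0075,z))
```

```text
row 197 [219 216 214 213 212 212 212 211 211 211 211 211 210 209 208 205 203 201
 200 201 203 206 209 211 213 214 215 216 219 222 224 224 225 224 224 224]
row 199 [193 187 180 178 176 174 177 189 199 202 201 199 192 182 173 163 156 150
 147 147 150 156 163 173 188 200 208 213 216 220 222 223 223 223 223 223]
row 201 [168 168 167 167 166 162 159 160 160 157 154 150 144 139 135 132 129 130
 131 133 136 137 134 128 128 141 165 189 207 218 222 223 224 224 224 224]
row 203 [168 168 168 169 168 165 159 150 143 138 135 133 132 131 131 131 129 129
 130 133 136 139 142 144 138 124 112 133 173 202 217 222 224 224 224 223]
row 205 [169 170 170 168 167 163 155 146 139 138 138 139 142 145 149 152 156 162
 166 165 161 156 152 150 147 143 134 127 142 172 196 210 218 222 223 223]
row 207 [169 166 161 155 152 157 166 174 178 181 186 191 196 200 201 204 206 210
 212 211 209 205 202 198 193 186 178 172 167 165 169 180 196 210 217 221]
row 209 [156 151 158 172 188 199 208 213 214 215 215 215 215 215 215 214 215 215
 216 217 216 216 216 216 215 215 214 212 210 207 204 197 189 187 196 209]
0.05 [ 2.83544616e+01 -1.83377292e-02] [ 2.3628718e+01 -1.5281441e-02]
0.0667 [ 2.63903714e+01 -1.68082290e-02] [ 2.19919762e+01 -1.40068575e-02]
```

The picture alone can't settle stop versus a bevel catch, so I feel sideways under light pressure: a pin that fits must drop in.

Request:
carry_out:
  rows: "0.0005 0 0 0 0 0 -1;0.0005 0 0 0 0 0 -1;0.0005 0 0 0 0 0 -1"

```text
time_s: 13.65
tool_pos: [0.5081, 0.1389, 0.1199]
orientation: [180.0, -0.1, 168.3]
contact_force: [0.2, 1.3, -0.5]
finger_gap: 0.0155
finger_force: 39.5
```

Request:
carry_out:
  rows: "0.0005 0 0 0 0 0 -1;0.0005 0 0 0 0 0 -1;0.0005 0 0 0 0 0 -1"

```text
time_s: 13.95
tool_pos: [0.5074, 0.1389, 0.1196]
orientation: [-180.0, -0.1, 168.3]
contact_force: [1.4, 1.1, -2.5]
finger_gap: 0.0153
finger_force: 39.3
```

Request:
carry_out:
  rows: "0.0005 0 0 0 0 0 -1;0.0005 0 0 0 0 0 -1;0.0005 0 0 0 0 0 -1"

```text
time_s: 14.25
tool_pos: [0.5074, 0.1389, 0.1204]
orientation: [-180.0, -0.0, 168.3]
contact_force: [0.9, 0.9, -2.1]
finger_gap: 0.0157
finger_force: 39.3
```

It dropped in: the earlier stop was only the bevel catching because of a grip offset, so ring 3 takes the pin. Pushing on through.

Request:
carry_out:
  rows: "-0.0003 0.0002 0.001 0 0 0 -1;-0.0003 0.0002 0.002 0 0 0 -1;-0.0003 0.0002 0.003 0 0 0 -1;-0.0003 0.0002 0.004 0 0 0 -1;-0.0003 0.0002 0.004 0 0 0 -1"

```text
time_s: 14.75
tool_pos: [0.5078, 0.1391, 0.1166]
orientation: [-180.0, -0.0, 168.3]
contact_force: [1.1, 0.9, -0.5]
finger_gap: 0.0156
finger_force: 39.4
```

Request:
carry_out:
  rows: "0 0 0.0015 0 0 0 -1;0 0 0.003 0 0 0 -1;0 0 0.0045 0 0 0 -1;0 0 0.006 0 0 0 -1;0 0 0.0075 0 0 0 -1;0 0 0.0075 0 0 0 -1"

```text
time_s: 15.35
tool_pos: [0.5077, 0.1391, 0.1088]
orientation: [-180.0, -0.0, 168.3]
contact_force: [0.9, 0.2, -2.3]
finger_gap: 0.0155
finger_force: 39.4
```

Request:
carry_out:
  rows: "0 0 0.0015 0 0 0 -1;0 0 0.003 0 0 0 -1;0 0 0.0045 0 0 0 -1;0 0 0.006 0 0 0 -1;0 0 0.007 0 0 0 -1;0 0 0.007 0 0 0 -1"

```text
time_s: 15.95
tool_pos: [0.5078, 0.1391, 0.102]
orientation: [180.0, -0.0, 168.3]
contact_force: [0.4, 0.3, -2.0]
finger_gap: 0.0156
finger_force: 39.4
```

```bash
cat > s.py <<'E'
from h import *
F=[];P=[];T=[]
for i in range(5):
  a=look("wrist"); o=get_obs();F.append(o["contact_force"]);P.append(o["tool_pos"]);T.append(o["ft_torque"])
print(o["time_s"],o["tool_pos"].round(5),np.mean(F,0).round(2),np.mean(T,0).round(3),o["orientation"].round(2))
Rt=R.from_euler("xyz",o["orientation"],degrees=True).as_matrix()
for e in sorted(rings(a),key=lambda e:-e[0][0]):
  p=ray(a,*e[0],.055);print(np.round(e[0],1),np.round(e[1],1),p.round(4),(Rt.T@(p-o["tool_pos"])).round(4))
E
python3 s.py
```

```text
16.2 [0.50778 0.13914 0.10202] [ 0.68  0.76 -2.1 ] [ 0.2   -0.235  0.012] [ 1.8000e+02 -2.0000e-02  1.6826e+02]
[459.1 177. ] [62.2 69.7] [0.4981 0.2271 0.055 ] [0.0273 0.0841 0.047 ]
[388.2 199.8] [61.7 65.8] [0.5036 0.1832 0.055 ] [0.013  0.0423 0.047 ]
[254.9 242.3] [57.7 62.8] [0.5145 0.0956 0.055 ] [-0.0154 -0.0413  0.047 ]
```

Ring 3 passed (foot about 21 mm through), which also fixes the pin's true offset in the hand. Now ring 4.

Request:
carry_out:
  rows: "0 0 -0.006 0 0 0 -1;0 0 -0.014 0 0 0 -1;0 0 -0.024 0 0 0 -1;0 0 -0.033 0 0 0 -1;0 0 -0.034 0 0 0 -1;0 0 -0.034 0 0 0 -1;-0.007 -0.02 -0.034 0 0 0 -1;-0.0142 -0.0418 -0.034 0 0 0 -1;-0.0142 -0.0418 -0.034 0 0 0 -1;-0.0142 -0.0418 -0.034 0 0 0 -1;-0.0142 -0.0418 -0.026 0 0 0 -1;-0.0142 -0.0418 -0.026 0 0 0 -1;-0.0142 -0.0418 -0.026 0 0 0 -1;-0.0142 -0.0418 -0.026 0 0 0 -1"

```text
time_s: 17.6
tool_pos: [0.5132, 0.0957, 0.1281]
orientation: [180.0, -0.0, 168.3]
contact_force: [-0.7, 0.2, -1.5]
finger_gap: 0.0153
finger_force: 39.4
```

```bash
python3 s.py
```

```text
17.85 [0.5134  0.09538 0.12841] [-0.38  0.06 -1.71] [-0.005  0.022  0.013] [1.7999e+02 2.0000e-02 1.6827e+02]
[508.9 146.6] [56.4 65.9] [0.4982 0.2272 0.055 ] [0.0418 0.126  0.0734]
[443.7 167.7] [56. 62.] [0.5037 0.1834 0.055 ] [0.0275 0.0842 0.0734]
[380.8 188.1] [55.7 58.8] [0.5091 0.1396 0.055 ] [0.0132 0.0424 0.0734]
```

Request:
carry_out:
  rows: "0 0 0.002 0 0 0 -1;0 0 0.004 0 0 0 -1;0 0 0.005 0 0 0 -1;0 0 0.0055 0 0 0 -1;0 0 0.006 0 0 0 -1;0 0 0.0065 0 0 0 -1;0 0 0.0065 0 0 0 -1"

```text
time_s: 18.55
tool_pos: [0.5143, 0.0953, 0.1232]
orientation: [180.0, 0.2, 168.3]
contact_force: [0.6, -1.5, 5.3]
finger_gap: 0.0156
finger_force: 40.1
```

Request:
carry_out:
  rows: "0 0 0.0005 0 0 0 -1;0 0 0.001 0 0 0 -1;0 0 0.001 0 0 0 -1"

```text
time_s: 18.85
tool_pos: [0.5148, 0.0953, 0.1231]
orientation: [179.9, 0.3, 168.3]
contact_force: [0.2, -0.8, 8.4]
finger_gap: 0.0155
finger_force: 40.4
```

Stopped at about 10 N with the foot at ring level. I ease off to a gentle press, take out the arm's forward creep, and check that it stays stopped.

Request:
carry_out:
  rows: "0.0005 0 -0.0005 0 0 0 -1;0.0008 0 -0.0005 0 0 0 -1;0.0008 0 -0.0005 0 0 0 -1;0.0008 0 -0.0005 0 0 0 -1"

```text
time_s: 19.25
tool_pos: [0.5138, 0.0955, 0.1232]
orientation: [179.9, 0.2, 168.3]
contact_force: [0.4, -0.4, 6.0]
finger_gap: 0.0154
finger_force: 40.2
```

```bash
python3 s.py
```

```text
19.5 [0.51385 0.09544 0.12322] [-0.33 -0.05  6.83] [-0.138 -0.021  0.009] [179.94   0.23 168.25]
[513.2 146.6] [57.7 67.6] [0.4981 0.2272 0.055 ] [0.0425 0.1257 0.0682]
[446.3 168.3] [57.4 63.6] [0.5036 0.1833 0.055 ] [0.0282 0.0839 0.0682]
[382.  189.1] [56.8 60.1] [0.5091 0.1395 0.055 ] [0.0139 0.0421 0.0682]
[316.8 224.4] [64.1 89.3] [0.5251 0.0912 0.055 ] [-0.0116 -0.0019  0.0683]
```

Request:
carry_out:
  rows: "0.0008 0 0 0 0 0 -1;0.0008 0 0 0 0 0 -1;0 0.0006 0 0 0 0 -1;0 0.0006 0 0 0 0 -1;0 -0.0006 0 0 0 0 -1;0 -0.0006 0 0 0 0 -1;0 0 0 0 0 0 -1;0 0 0 0 0 0 -1"

```text
time_s: 20.3
tool_pos: [0.5138, 0.0955, 0.1232]
orientation: [179.9, 0.2, 168.3]
contact_force: [0.4, -0.1, 5.3]
finger_gap: 0.0156
finger_force: 40.2
```

Solidly stopped by ring 4. Lifting and returning to ring 3.

Request:
carry_out:
  rows: "0 0 -0.003 0 0 0 -1;0 0 -0.008 0 0 0 -1;0.007 0.02 -0.01 0 0 0 -1;0.0138 0.0418 -0.01 0 0 0 -1;0.0138 0.0418 -0.01 0 0 0 -1;0.0138 0.0418 -0.008 0 0 0 -1;0.0138 0.0418 -0.008 0 0 0 -1;0.0138 0.0418 -0.008 0 0 0 -1"

```text
time_s: 21.1
tool_pos: [0.5074, 0.1385, 0.1288]
orientation: [-180.0, -0.0, 168.2]
contact_force: [0.5, -0.2, -1.5]
finger_gap: 0.0155
finger_force: 39.5
```

```bash
python3 s.py
```

```text
21.35 [0.50761 0.13886 0.12926] [-0.    0.14 -1.55] [ 0.004 -0.019  0.014] [1.8000e+02 1.0000e-02 1.6823e+02]
[443.7 167.8] [55.7 61.5] [0.4982 0.227  0.055 ] [0.0272 0.0843 0.0743]
[381.1 188.1] [55.3 58.6] [0.5036 0.1832 0.055 ] [0.0129 0.0426 0.0743]
```

Request:
carry_out:
  rows: "-0.0001 0.0003 0.003 0 0 0 -1;-0.0001 0.0003 0.005 0 0 0 -1;-0.0001 0.0003 0.006 0 0 0 -1;-0.0001 0.0003 0.007 0 0 0 -1;-0.0001 0.0003 0.008 0 0 0 -1;-0.0001 0.0003 0.009 0 0 0 -1;-0.0001 0.0003 0.01 0 0 0 -1;-0.0001 0.0003 0.01 0 0 0 -1"

```text
time_s: 22.15
tool_pos: [0.5074, 0.1397, 0.1187]
orientation: [180.0, -0.0, 168.3]
contact_force: [1.1, 1.1, -1.6]
finger_gap: 0.0154
finger_force: 39.6
```

Request:
carry_out:
  rows: "0 0 0.002 0 0 0 -1;0 0 0.004 0 0 0 -1;0 0 0.006 0 0 0 -1;0 0 0.008 0 0 0 -1;0 0 0.01 0 0 0 -1;0 0 0.012 0 0 0 -1;0 0 0.014 0 0 0 -1;0 0 0.016 0 0 0 -1;0 0 0.018 0 0 0 -1;0 0 0.02 0 0 0 -1;0 0 0.022 0 0 0 -1;0 0 0.024 0 0 0 -1;0 0 0.026 0 0 0 -1;0 0 0.027 0 0 0 -1;0 0 0.027 0 0 0 -1"

```text
time_s: 23.65
tool_pos: [0.5076, 0.1394, 0.0919]
orientation: [-180.0, -0.0, 168.3]
contact_force: [1.4, 1.8, -1.9]
finger_gap: 0.0153
finger_force: 39.5
```

Request:
carry_out:
  rows: "0 0 0.001 0 0 0 -1;0 0 0.002 0 0 0 -1;0 0 0.003 0 0 0 -1;0 0 0.003 0 0 0 -1"

```text
time_s: 24.05
tool_pos: [0.5076, 0.1395, 0.0891]
orientation: [180.0, -0.0, 168.3]
contact_force: [2.0, 0.0, -1.3]
finger_gap: 0.0153
finger_force: 39.5
```

Request:
carry_out:
  rows: "0 0 0.0005 0 0 0 -1;0 0 0.001 0 0 0 -1;0 0 0.0015 0 0 0 -1;0 0 0.0015 0 0 0 -1"

```text
time_s: 24.45
tool_pos: [0.508, 0.1394, 0.0881]
orientation: [180.0, 0.1, 168.3]
contact_force: [1.7, 0.7, -0.2]
finger_gap: 0.0155
finger_force: 39.7
```

Request:
carry_out:
  rows: "0 0 0.0005 0 0 0 -1;0 0 0.001 0 0 0 -1;0 0 0.001 0 0 0 -1"

```text
time_s: 24.75
tool_pos: [0.5086, 0.1393, 0.0878]
orientation: [180.0, 0.1, 168.3]
contact_force: [1.8, -0.8, 5.3]
finger_gap: 0.0153
finger_force: 40.1
```

Seated on the shoulder (force up to 7 N at the expected height). Releasing and rising.

Request:
carry_out:
  rows: "0 0 -0.0005 0 0 0 -0.5;0 0 -0.0005 0 0 0 -0.3;0 0 -0.0005 0 0 0 -0.1;0 0 -0.0005 0 0 0 0.1;0 0 -0.0005 0 0 0 0.3;0 0 -0.0005 0 0 0 0.3;0 0 -0.0005 0 0 0 0.3;0 0 -0.02 0 0 0 0.3;0 0 -0.05 0 0 0 0.3;0 0 -0.08 0 0 0 0.3;0 0 -0.1 0 0 0 0.3;0 0 -0.1 0 0 0 0.3;0 0 -0.1 0 0 0 0.3"

```text
time_s: 26.05
tool_pos: [0.5076, 0.1395, 0.1864]
orientation: [180.0, 0.0, 168.3]
contact_force: [0.7, 0.4, -0.7]
finger_gap: 0.0561
finger_force: 0.0
```

```bash
python3 s.py
python3 - <<'E'
from h import *
a=look("wrist"); save("end.png",a[0])
print(proj(a,[.509,.1394,.055]),proj(a,[.509,.1394,.061]),proj(a,[.509,.1394,.103]))
E
```

```text
26.3 [0.50686 0.13934 0.18494] [-0.19  0.21 -0.53] [-0.023  0.017  0.002] [-1.7994e+02 -1.7000e-01  1.6826e+02]
[420.2 155.9] [45.9 49.7] [0.4983 0.227  0.055 ] [0.0258 0.0842 0.1299]
[369.5 172.6] [45.7 47.8] [0.5037 0.1832 0.055 ] [0.0116 0.0424 0.1299]
[320.4 188.6] [44.8 46.2] [0.509  0.1395 0.055 ] [-0.0025  0.0007  0.1299]
[272.6 204.4] [43.6 46. ] [0.5146 0.0956 0.055 ] [-0.0168 -0.0411  0.1299]
[320.29887242 188.26083785] [320.3023007  190.12379617] [320.33078469 205.6022296 ]
```

View pics/end.png

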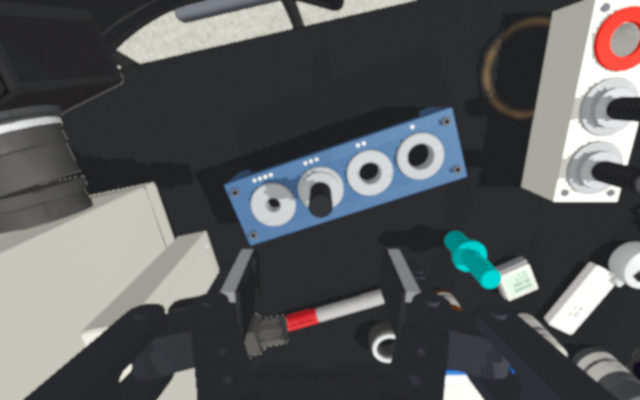

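The picture shows the pin standing upright in ring 3 (three dots) at (320,190), with its grip top near (320,206), against (320.3,205.6) expected for a pin fully home. The red socket is empty and the other pins are in place. Handing in.

```bash
python3 -c "
from h import *
print(ctrl.finish_job())"
```

```text
the job is handed in; nothing more can be done
None
```

The pin is the 15 mm one: it passed rings 1 to 3, ring 4 stopped it, and I left it released and, by the seating force, height and last picture, fully home in ring 3; the job is handed in, result not shown.

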